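# Open the drying box for inspection

### The job

Open the drying box so that a colleague can look in: pull the tray out all the way to its stop, then raise the inspection flap on top until it is parallel to the steel pointer clamped at the box's left side. The flap has no stay, so finish holding it still at that angle with the gripper; leave the tray out, the pointer as it is set, and the other things on the table and on the box where they are.

Things in the scene. Friction and masses are not known exactly. Their poses are not given: they have to be found in the camera images.
- drybox: The drying box: plywood, fixed to the table, 220 deep (its x) x 220 wide (its y), upper face of flap and rear deck at 145. Origin: centre of its underside. Its x points from its front (facing the robot, at x = -110) to its back, y to its left seen from the robot, z up. The lower 50 of the front is a solid plinth, the tray is above it. The fixed rear deck covers the top from x = 44 to 110.
- tray (a joint): How far the tray is pulled out of the box, m: 0 shut, 0.080 at its stop. It slides along the box's -x, starts shut or up to 20 mm ajar, drags with 1 to 3 N and stays where it is left. Small boards stand fixed on edge in it.
- tray_knob (a point): Centre of the tray's wooden knob, a round stub of diameter 28 and length 30 lying along the box's x, on a thinner 18 long stem; with the tray shut at (-143, 0, 107) in the box's frame. It moves with the tray. Its sides (box's +-y) are free: it can be pinched from above across the box's y.
- flap (a joint): Angle of the inspection flap, rad: 0 lying shut (level), grows as its front edge swings up and back; limit 1.5. Starts shut. Nearly frictionless: it falls shut when let go. A wooden board 147 (hinge to front edge) x 216 x 10, 0.3 to 0.6 kg, that forms the front part of the box's top.
- flap_hinge (a point): Middle of the flap's hinge line, at (40, 0, 140) in the box's frame. The hinge line runs along the box's y; the flap lies from here to the box's -x.
- flap_bar (a point): Centre of the flap's round steel bar handle: diameter 12, 100 long along the box's y, on two 10 thick posts 45 either side of its middle. Flap shut: 123 in front of the hinge line, 35 above it (30 above the flap's face). Turns with the flap; its axes are the box's at angle 0, x from front edge to hinge. The bar can turn between the finger pads, so the tool may stay pointing down.
- pointer (a joint): Angle of the pointer, rad, about the same hinge line, same zero and sense as the flap's: the flap is right when both agree. Varies from 0.45 to 0.85. A flat steel strip 165 x 12 x 5 with a wing nut at the hinge end, clamped stiff at the box's left side, just outside the flap (117 to the box's +y from its middle), beside a thin brass arc of radius 162 standing up from the box.
- pointer_tip (a point): Free end of the pointer, 165 from the hinge line. Its x axis points from the tip to the hinge.
- board: A loose thin wooden board with rounded corners, 140 x 100 x 14, lying in front of the drying box. A bystander. Origin: centre of its underside.
- offcut: A loose wooden block 90 x 45 x 30, lying low in front of the drying box, near or under the path of the tray (the tray passes above it). A bystander. Origin: centre of its underside.
- sandblock: A loose cork sanding block 34 x 70 x 26, lying on the fixed rear deck of the drying box, behind the flap's hinge. A bystander. Origin: centre of its underside.
- glue: A standing glue bottle, diameter 56, 150 high, to the left. A bystander. Origin: centre of its underside.
- jar: A standing lidded jar, diameter 68, 85 high, near left. A bystander. Origin: centre of its underside.
- bowl: A turned wooden bowl, diameter 120, 45 high, to the right. A bystander. Origin: centre of its underside.
- hammer: A hammer about 240 long lying on the table, near right. A bystander. Origin: on its axis, at its underside.

How it is judged:
On the way, in this order (a step that is already met when the one before it is completed fails the run):
1. the tray is pulled out to its stop (value of joint tray above 0.073 m), for 0.2 s.
2. the flap is raised to the pointer's angle in the gripper (angle between the x axis of flap_bar and the x axis of pointer_tip, either way round below 0.09 rad and contact force between the fingers and flap above 0.5 N), for 0.3 s.
At the end, for the whole second after the job is handed in: The flap is within 0.09 rad (5 degrees) of the pointer's angle and still (under 0.05 rad/s), with the gripper's fingers carrying it (more than 0.5 N); the tray is out by more than 73 of its 80 mm (all of step 2 and value of joint tray above 0.073 m and velocity of joint flap between -0.05 and 0.05 rad/s); the arm keeps its last pose, push and grip.
It fails at once if the pointer is shifted (its tip by more than 12 mm) (distance of pointer_tip from where it was at the start of the episode above 0.012 m).
It fails at once if one of the bystanders (board, offcut, sanding block, glue bottle, jar, bowl, hammer) is moved by more than 40 mm (distance of any of board, offcut, sandblock, glue, jar, bowl, hammer from where it was at the start of the episode above 0.04 m).
It also fails if it takes over 45 s, if anything falls off the work surface, if the arm or the gripper's body presses on something with over 40 N, if the wrist force passes 120 N, or if a joint passes its speed limit or range.

### The arm

A 6-joint arm with a two-finger parallel gripper is mounted at the origin on the work surface. World frame = base frame: x ahead of the robot, y to its left, z up, the work surface at z = 0. Lengths are in m, angles in rad, forces in N, time in s.
With the tool pointing down it reaches from about 0.225 to 0.725 m from the base axis. Payload 3.1 kg.
Tool frame: the origin (TCP) lies midway between the tips of the shut fingers; the grasp point (between the pads) lies env.tcp_to_grasp behind it (env.tcp_to_grasp is the distance from the TCP to the grasp point, in m); z points along the fingers, y is the line along which they close (so a half turn about z gives the same grasp; the last joint's range is limited). The gripper opens to 85 mm and grips with 20 to 120 N. Pads are 22 mm wide; open, the fingers measure 114 mm over their backs; the gripper's body (76 mm by 85 mm) begins 54 mm behind the grasp point. The pads swing forward as they close: fully open they stand 13 mm farther back than shut.
Start: joints at [1.123, 0.048, 0.099, 1.622, 0, 1.443], TCP at [0.165, 0.498, 0.231] pointing down, gripper open.
Joint ranges: [-2.91, 2.91], [-0.99, 1.94], [-1.21, 1.42], [-2.12, 2.29], [-1.49, 1.47], [-3.14, 3.14]. Speed limits (rad/s): [2.79, 2.79, 3.14, 3.14, 3.14, 3.14].

### API

Orientations are given as [roll, pitch, yaw] about the fixed x, y, z axes, in that order (R = Rz(yaw) Ry(pitch) Rx(roll)).
In Python, from plant import sensors, grab_frame, camera_params, ticket, env gives the robot as it stands. The module is installed in compiled form; this text tells all that it offers.
- The arm moves only by the tool arm_command, never from a script. Its argument "rows" is a list of rows, each a list of 5 numbers: the gripper command: -1 is fully open, 1 is shut, values between are in proportion, then the shift along the tool's x, y, z in m, then the turn about the tool's z in degrees. A call has 1 to 8 rows; each row is the pose to reach, as a shift and turn from the pose commanded when the call began, along the tool's axes at that moment; what a row does not reach only later rows make up. A row lasts 1/10 s, in which the tool goes at most 50 mm and 8.59 degrees, less where a joint would pass 70% of its speed; a pose out of reach is approached as far as the arm can. A call with a gripper value outside its range is refused whole. The fingers move at their own pace and stop on an object; "squeeze" is the grip in N (left out, the last holds). Time passes only in rows, so rows that repeat a pose let the fingers close. It gives the time, the measured TCP pose, the force, the opening and the grip force at its end, in the units of the state.
- sensors.get_obs(): the state, without advancing time (a new reading comes with each control period).
- grab_frame(name): name is "side" or "top" or "wrist"; returns (picture, depth): 480x640x3 uint8, red, green, blue; 480x640 float32, m along the optical axis (not along the pixel's ray), 0 where there is no reading.
- camera_params(name): a dict with "K" (3x3 intrinsics, pixels), "k1" (the pictures are not rectified: a ray, as slopes to the right and down, at radius r is drawn at 1 + k1 r^2 times it, then the intrinsics apply), "T" (4x4, takes a point from camera to world coordinates). Camera axes: x right, y down, z forward; pixel columns grow to the right and rows downward; lengths in m; the calibration is good to about 2 mm. A picture is of the moment at which its call begins: read the wrist's pose just before it. camera_params takes no time and is no camera call; for the wrist camera it gives the pose at the moment of the call.
- ticket.job_done(): hands the job in; it is judged then, once.
The state is a dict: "t": time; "qpos": joint angles; "joint_velocities": joint speeds; "joint_torque": joint torques, N m; "eef_pos": TCP position; "eef_rot": TCP orientation; "force": force on the tool from outside, world axes, zero at the start; "wrist_torque": the same for the moment, N m; "opening": finger opening in m; "finger_force": force on a finger pad.
Only numpy, scipy, OpenCV 4.12 (cv2) and the standard library are available. Lean on these libraries where they do the work, as an engineer would, in place of code of your own. Each camera call takes 0.05 s, during which the arm holds its last target. There are 200 camera calls.

## Working session

There is one attempt and no reset: what is moved stays moved. The work goes in short steps, Python scripts to look and compute and a tool call to move; the robot and the scene stay as the last step left them, time stands still between calls to the robot, and variables do not carry over. Pictures are saved under pics/ and viewed, at most 10 in all, crops included, and the job is handed in when it is done.

Besides the shell and the picture viewer there is one more tool, called after "Emit:" by a JSON object that holds its "api" and its "payload". arm_command: Moves the arm, as the interface text tells. Its arguments: {"type":"object","properties":{"rows":{"type":"array","items":{"type":"array","items":{"type":"number"}}},"squeeze":{"type":"number"}},"required":["rows"]}

```bash
mkdir -p pics; cat > h.py <<'E'
import numpy as np, cv2
from plant import sensors, grab_frame, camera_params, ticket, env
from scipy.spatial.transform import Rotation as R
def ray(P,u,v):
    K,k=P["K"],P["k1"]; d=np.array([(u-K[0,2])/K[0,0],(v-K[1,2])/K[1,1]]); s=d.copy()
    for _ in range(20): s=d/(1+k*(s@s))
    return np.array([s[0],s[1],1.])
def pt(P,D,u,v):
    z=np.median([x for x in D[v-1:v+2,u-1:u+2].ravel() if x>0]); T=P["T"]
    return T[:3,:3]@(ray(P,u,v)*z)+T[:3,3]
def save(n,tag):
    P=camera_params(n); I,D=grab_frame(n); np.savez(f"{tag}.npz",D=D,I=I,**P); cv2.imwrite(f"pics/{tag}.png",I[:,:,::-1])
def load(tag):
    d=np.load(f"{tag}.npz"); return {k:d[k] for k in("K","k1","T")},d["D"],d["I"]
E
python3 -c "
from h import *
for n in('side','top'): save(n,n+'0'); print(camera_params(n)['T'].round(3))
print(env.tcp_to_grasp,sensors.get_obs())"
```

```text
[[-0.98  -0.147  0.134  0.399]
 [-0.199  0.732 -0.652  0.909]
 [-0.002 -0.665 -0.747  1.167]
 [ 0.     0.     0.     1.   ]]
[[-0.028 -0.978  0.209  0.3  ]
 [-1.     0.027 -0.004  0.009]
 [-0.002 -0.209 -0.978  1.335]
 [ 0.     0.     0.     1.   ]]
0.0187 {'t': 0.1, 'qpos': array([1.12321218e+00, 4.86888876e-02, 9.77142296e-02, 1.62199632e+00,
       9.56502963e-06, 1.44294855e+00]), 'joint_velocities': array([ 2.70472175e-04, -2.44820768e-03,  5.39501435e-03,  5.33900480e-05,
       -1.60556240e-04,  1.04403875e-03]), 'joint_torque': array([ 2.11350452e-03, -3.39849472e+01,  3.20937252e+01,  1.58171455e-02,
       -1.44089063e-04, -6.57568336e-06]), 'eef_pos': array([0.16480294, 0.49786877, 0.23020767]), 'eef_rot': array([-3.13943697e+00, -2.86753959e-04,  2.82185596e+00]), 'force': array([-0.34297987, -0.59957131, -0.42603535]), 'wrist_torque': array([ 0.02105547, -0.01372886,  0.00563125]), 'finger_force': 0.0, 'opening': 0.08528112384059117}
```

View pics/top0.png

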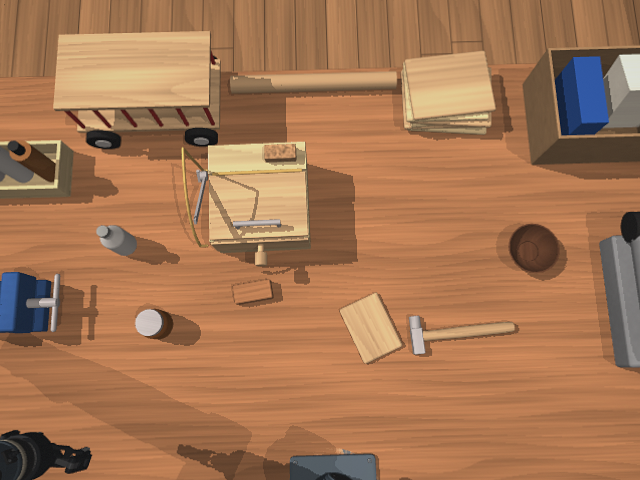

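View pics/side0.png

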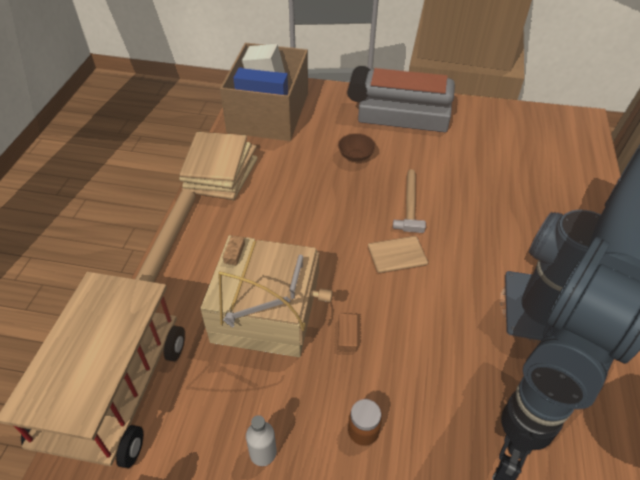

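The top view shows the box at (208–308, 143–248), the bar at about (257, 223), the knob at (261, 256), and the pointer running from (203, 175) to (197, 220). The side view shows the box at (205–318, 237–355), the knob at (322, 295), and the pointer from (230, 318) to (293, 297). Next I'll enlarge both.

```bash
python3 -c "
from h import *
a=load('top0')[2][135:275,170:320]; b=load('side0')[2][230:360,195:345]
f=lambda x:cv2.resize(x,None,fx=5,fy=4,interpolation=cv2.INTER_CUBIC)
f=lambda x:cv2.resize(x,None,fx=4,fy=4,interpolation=cv2.INTER_CUBIC)
cv2.imwrite('pics/ct.png',f(a)[:,:,::-1]);cv2.imwrite('pics/cs.png',f(b)[:,:,::-1])"
```

```text
(no output)
```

View pics/ct.png

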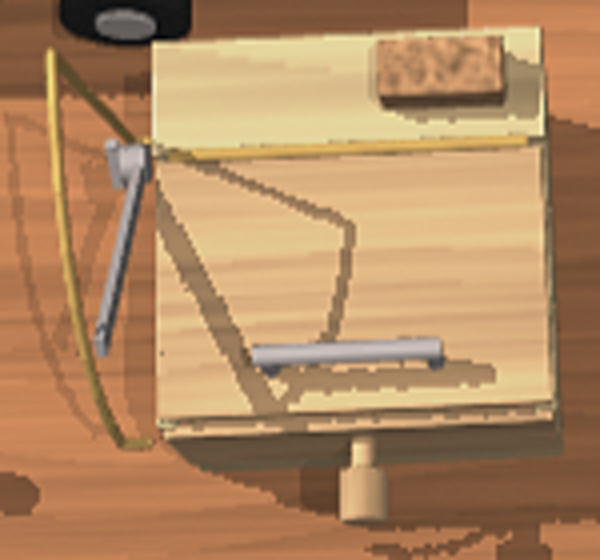

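View pics/cs.png

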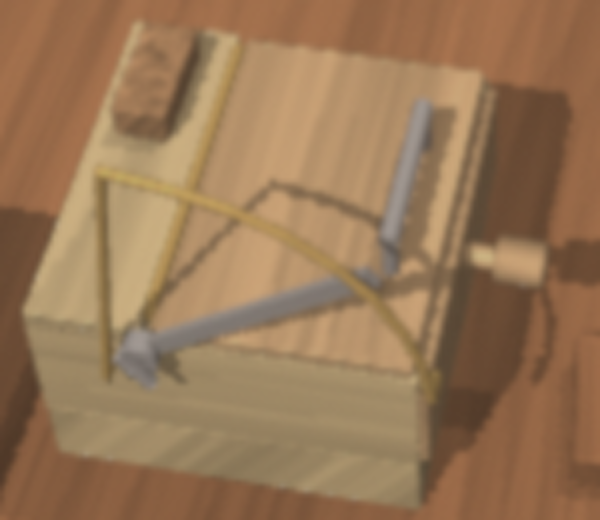

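The crops show these points (top: /4 + (170,135), side: /4 + (195,230)):
- **Top view corners:** (152,42), (541,28), (160,415) and (552,403).
- **Bar:** ends at (255,355) and (440,350) in the top view, (420,105) and (390,265) in the side view.
- **Knob:** centre at (364,492) in the top view, (520,262) in the side view.
- **Pointer tip:** (101,350) in the top view, (381,282) in the side view.

```bash
cat > m.py <<'E'
from h import *
Pt,Dt,_=load('top0');Ps,Ds,_=load('side0')
t=lambda x,y:(170+x/4,135+y/4); s=lambda x,y:(195+x/4,230+y/4)
def onz(P,u,z):
    d=P["T"][:3,:3]@ray(P,*u); c=P["T"][:3,3]; return c+d*(z-c[2])/d[2]
def tri(a,b):
    A=0;B=0
    for P,u in((Pt,a),(Ps,b)):
        d=P["T"][:3,:3]@ray(P,*u); d/=np.linalg.norm(d); M=np.eye(3)-np.outer(d,d); A=A+M; B=B+M@P["T"][:3,3]
    X=np.linalg.solve(A,B); r=[np.linalg.norm(np.cross(X-P["T"][:3,3],(lambda d:d/np.linalg.norm(d))(P["T"][:3,:3]@ray(P,*u)))) for P,u in((Pt,a),(Ps,b))]
    return X,max(r)
C=np.array([onz(Pt,t(*p),.145)for p in((152,42),(541,28),(160,415),(552,403))])
print('corners',C.round(4)); w=C[0]-C[1]; w2=C[2]-C[3]
print('flapzs',[pt(Pt,Dt,*map(int,t(*p)))[2].round(4) for p in((250,100),(300,250),(480,300))])
print('width',np.linalg.norm(w),np.linalg.norm(w2),'depth',np.linalg.norm(C[0]-C[2]),'yaw',[np.degrees(np.arctan2(-v[0],v[1])) for v in(w,w2)],[np.degrees(np.arctan2(v[1],v[0])) for v in(C[0]-C[2],C[1]-C[3])])
yaw=np.arctan2(-(w+w2)[0],(w+w2)[1])
ex=np.array([np.cos(yaw),np.sin(yaw)])
o=(C[0]+C[1])[:2]/2-ex*.110
print('origin',o,np.degrees(yaw))
def loc(X): d=X[:2]-o; return np.array([d@ex,d@[-ex[1],ex[0]],X[2]])
for n,a,b in(('barL',(255,355),(390,265)),('barR',(440,350),(420,105)),('knob',(364,492),(520,262)),('tip',(101,350),(381,282)),('nut',(128,163),(138,352)),
 ('bl',(152,42),(25,312)),('fr',(552,403),(482,70))):
    X,r=tri(t(*a),s(*b)); l=loc(X); print(n,X.round(4),'loc',l.round(4),'res',r.round(4),'ang',np.degrees(np.arctan2(l[2]-.14,.04-l[0])).round(1), 'R',np.hypot(l[2]-.14,.04-l[0]).round(4), 'depthpt',loc(pt(Pt,Dt,*map(round,t(*a)))).round(4))
E
python3 m.py
```

```text
corners [[0.7843 0.2607 0.145 ]
 [0.7865 0.0411 0.145 ]
 [0.5684 0.253  0.145 ]
 [0.5692 0.0396 0.145 ]]
flapzs [np.float64(0.1437), np.float64(0.1451), np.float64(0.1456)]
width 0.2196003336315731 0.21346565847187385 depth 0.21594159923608203 yaw [np.float64(0.5956745100523058), np.float64(0.18849220890677537)] [np.float64(2.0266804555982474), np.float64(0.39871125295408955)]
origin [0.67540057 0.15010727] 0.3949673791265696
barL [0.5948 0.1999 0.1559] loc [-0.0802  0.0503  0.1559] res 0.003 ang 7.5 R 0.1213 depthpt [-0.0841  0.0457  0.1809]
barR [0.5955 0.0981 0.1717] loc [-0.0802 -0.0514  0.1717] res 0.0016 ang 14.8 R 0.1244 depthpt [-0.0742 -0.0494  0.146 ]
knob [0.5293 0.1469 0.1038] loc [-0.1461 -0.0022  0.1038] res 0.0011 ang -11.0 R 0.1896 depthpt [-0.148  -0.004   0.1197]
tip [0.5812 0.2654 0.233 ] loc [-0.0934  0.1159  0.233 ] res 0.0019 ang 34.9 R 0.1626 depthpt [-0.0916  0.1153  0.2377]
nut [0.7149 0.2738 0.1414] loc [0.0403 0.1234 0.1414] res 0.0006 ang 103.5 R 0.0014 depthpt [0.0361 0.1215 0.1501]
bl [0.7844 0.2611 0.1426] loc [0.1098 0.1103 0.1426] res 0.0008 ang 177.9 R 0.0698 depthpt [0.1632 0.1378 0.0106]
fr [0.5711 0.0396 0.1419] loc [-0.1051 -0.1098  0.1419] res 0.0012 ang 0.8 R 0.1451 depthpt [-0.105  -0.1095  0.1335]
```

Emit:
{"api": "arm_command", "payload": {"rows": [[-1,-0.452,-0.218,-0.02,-19],[-1,-0.452,-0.218,-0.02,-19],[-1,-0.452,-0.218,-0.02,-19],[-1,-0.452,-0.218,-0.02,-19],[-1,-0.452,-0.218,-0.02,-19],[-1,-0.452,-0.218,-0.02,-19],[-1,-0.452,-0.218,-0.02,-19],[-1,-0.452,-0.218,-0.02,-19]], "squeeze": 40}}

```text
t: 0.9
eef_pos: [0.4456, 0.2262, 0.2465]
eef_rot: [3.142, -0.001, -3.13]
force: [0.6, 0.5, 0.5]
opening: 0.0853
finger_force: 0.0
```

Emit:
{"api": "arm_command", "payload": {"rows": [[-1,0,0,0,0],[-1,0,0,0,0],[-1,0,0,0,0]]}}

```text
t: 1.2
eef_pos: [0.4439, 0.2283, 0.2464]
eef_rot: [3.142, -0.001, -3.129]
force: [-1.4, 0.9, -0.1]
opening: 0.0852
finger_force: 0.0
```

Emit:
{"api": "arm_command", "payload": {"rows": [[-1,-0.04,-0.08,0,0],[-1,-0.04,-0.08,0,0],[-1,-0.04,-0.08,0,0],[-1,-0.04,-0.08,0,0]]}}

```text
t: 1.6
eef_pos: [0.4849, 0.1492, 0.2467]
eef_rot: [3.141, -0.001, -3.129]
force: [-1.2, -0.1, -1.4]
opening: 0.0855
finger_force: 0.0
```

```bash
python3 -c "
from h import *
save('wrist','w1');print(camera_params('wrist')['T'].round(3),sensors.get_obs()['eef_pos'])"
```

```text
[[-0.015  0.951  0.309  0.405]
 [ 1.     0.014  0.007  0.148]
 [ 0.002  0.309 -0.951  0.39 ]
 [ 0.     0.     0.     1.   ]] [0.48471584 0.14968694 0.24682392]
```

View pics/w1.png

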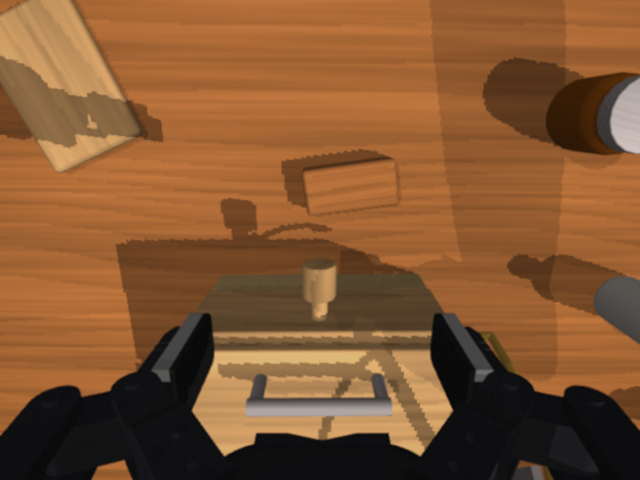

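The wrist view shows the knob from (320,264) to (318,302), 33 px wide. The bar runs from (247,409) to (391,407), level in the image, so the tool is already aligned with the box.

```bash
python3 -c "
from h import *
P,D,_=load('w1'); T=P['T']
for n,u,v in(('knobfront',320,268),('knobmid',319,283),('knobback',319,297),('barL',386,408),('barR',255,408),('fl',432,347),('fr',216,346)):
  q=pt(P,D,u,v); d=T[:3,:3]@ray(P,u,v)
  z={'k':.107+.013,'b':.18,'f':.143}[n[0]]
  print(n,q.round(4),'atz',(T[:3,3]+d*(z-T[2,3])/d[2]).round(4))
"
```

```text
knobfront [0.514  0.1479 0.1179] atz [0.5132 0.1479 0.12  ]
knobmid [0.5253 0.1473 0.121 ] atz [0.5257 0.1473 0.12  ]
knobback [0.5371 0.1474 0.1213] atz [0.5377 0.1474 0.12  ]
barL [0.5906 0.1939 0.1807] atz [0.5912 0.1941 0.18  ]
barR [0.592  0.1048 0.1804] atz [0.5923 0.1048 0.18  ]
fl [0.4881 0.1915 0.2631] atz [0.567  0.2333 0.143 ]
fr [0.571  0.069  0.1389] atz [0.5682 0.0703 0.143 ]
```

Emit:
{"api": "arm_command", "payload": {"rows": [[-1,-0.04,-0.001,0.03,0],[-1,-0.04,-0.001,0.08,0],[-1,-0.04,-0.001,0.13,0],[-1,-0.04,-0.001,0.158,0],[-1,-0.04,-0.001,0.158,0],[1,-0.04,-0.001,0.158,0],[1,-0.04,-0.001,0.158,0],[1,-0.04,-0.001,0.158,0]]}}

```text
t: 2.45
eef_pos: [0.5277, 0.1486, 0.0922]
eef_rot: [3.141, 0.006, -3.129]
force: [0.4, -0.3, -0.5]
opening: 0.044
finger_force: 0.0
```

Emit:
{"api": "arm_command", "payload": {"rows": [[1,0,0,0,0],[1,0,0,0,0],[1,0,0,0,0],[1,0,0,0,0]]}}

```text
t: 2.85
eef_pos: [0.5274, 0.1469, 0.0917]
eef_rot: [-3.14, 0.005, -3.13]
force: [-0.9, -2.7, 6.8]
opening: 0.0267
finger_force: 39.9
```

Emit:
{"api": "arm_command", "payload": {"rows": [[1,0.01,0,0,0],[1,0.02,0,0,0],[1,0.03,0,0,0],[1,0.04,0,0,0],[1,0.05,0,0,0],[1,0.058,0,0,0],[1,0.065,0,0,0],[1,0.07,0,0,0]]}}

```text
t: 3.65
eef_pos: [0.4573, 0.1457, 0.0916]
eef_rot: [-3.139, 0.006, -3.13]
force: [1.7, -4.4, 6.1]
opening: 0.0268
finger_force: 40.6
```

Emit:
{"api": "arm_command", "payload": {"rows": [[1,0.003,0,0,0],[1,0.006,0,0,0],[1,0.009,0,0,0],[1,0.012,0,0,0],[1,0.012,0,0,0],[1,0.012,0,0,0]]}}

```text
t: 4.25
eef_pos: [0.4534, 0.1457, 0.0918]
eef_rot: [-3.139, 0.022, -3.131]
force: [20.8, -2.6, -6.6]
opening: 0.0265
finger_force: 40.4
```

The wrist force rose to 21 N after 74 mm of travel, and the tray started about 5 mm ajar, so it's at the stop. I'll relax the pull, let go, and lift.

Emit:
{"api": "arm_command", "payload": {"rows": [[1,-0.006,0,0,0],[1,-0.007,0,0,0],[-1,-0.007,0,0,0],[-1,-0.007,0,0,0],[-1,-0.007,0,0,0],[-1,-0.007,0,0,0],[-1,-0.007,0,0,0],[-1,-0.007,0,0,0]]}}

```text
t: 5.05
eef_pos: [0.4503, 0.1471, 0.0886]
eef_rot: [3.142, -0.001, -3.13]
force: [-1.1, -0.3, 0.2]
opening: 0.0851
finger_force: 0.0
```

Emit:
{"api": "arm_command", "payload": {"rows": [[-1,0,0,-0.04,0],[-1,0,0,-0.08,0],[-1,0,0,-0.12,0],[-1,0,0,-0.16,0],[-1,0,0,-0.2,0],[-1,0,0,-0.2,0],[-1,0,0,-0.2,0]]}}

```text
t: 5.75
eef_pos: [0.4514, 0.1472, 0.2902]
eef_rot: [3.141, 0.003, -3.13]
force: [0.0, -1.1, 0.3]
opening: 0.0852
finger_force: 0.0
```

```bash
python3 -c "
from h import *
save('wrist','w2');print(sensors.get_obs()['eef_pos']);save('top','top1')
P,D,I=load('top1'); a=load('top1')[2][135:285,170:320]
b=load('w2')[2]
c=np.hstack([cv2.resize(a,(440,440),interpolation=cv2.INTER_CUBIC),cv2.resize(b,(360,270))[np.r_[0:270,np.zeros(170,int)]]])
cv2.imwrite('pics/c2.png',c[:,:,::-1])"
```

```text
[0.45070131 0.14699179 0.28856116]
```

View pics/c2.png

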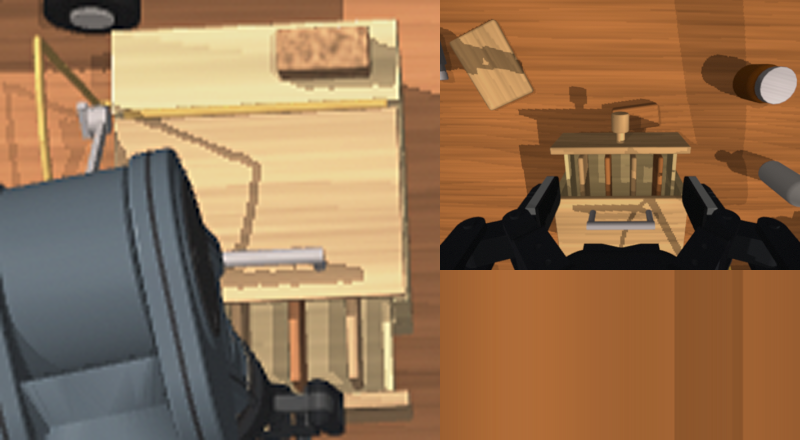

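The tray stands out, with its boards visible between the tray front and the flap, and the bystanders haven't moved. Next I'll go over the bar, turned so that the wrist camera sits at the right and looks towards the pointer.

Emit:
{"api": "arm_command", "payload": {"rows": [[-1,-0.02,0.001,0,-8],[-1,-0.04,0.001,0,-16],[-1,-0.06,0.001,0,-24],[-1,-0.08,0.001,0,-32],[-1,-0.1,0.001,0,-40],[-1,-0.12,0.001,0,-48],[-1,-0.141,0.001,0,-56],[-1,-0.141,0.001,0,-64]]}}

```text
t: 6.65
eef_pos: [0.5927, 0.1492, 0.2843]
eef_rot: [3.137, -0.003, -2.008]
force: [0.3, 0.1, -0.4]
opening: 0.0857
finger_force: 0.0
```

Emit:
{"api": "arm_command", "payload": {"rows": [[-1,0,0,0,-8],[-1,0,0,0,-16],[-1,0,0,0,-24],[-1,0,0,0,-26],[-1,0,0,0,-26]]}}

```text
t: 7.15
eef_pos: [0.5907, 0.1495, 0.2864]
eef_rot: [3.137, -0.001, -1.559]
force: [1.1, 0.2, 0.0]
opening: 0.0852
finger_force: 0.0
```

```bash
python3 -c "
from h import *
print(sensors.get_obs()['eef_pos'],sensors.get_obs()['eef_rot']);save('wrist','w3');print(camera_params('wrist')['T'].round(3))
P,D,_=load('w2');print(pt(P,D,320,210))"
```

```text
[0.59073353 0.14950709 0.28637034] [ 3.13727144e+00 -5.42629327e-04 -1.55916909e+00]
[[-1.    -0.011 -0.008  0.592]
 [-0.012  0.95   0.311  0.069]
 [ 0.004  0.311 -0.95   0.43 ]
 [ 0.     0.     0.     1.   ]]
[0.44479716 0.14530362 0.12097383]
```

View pics/w3.png

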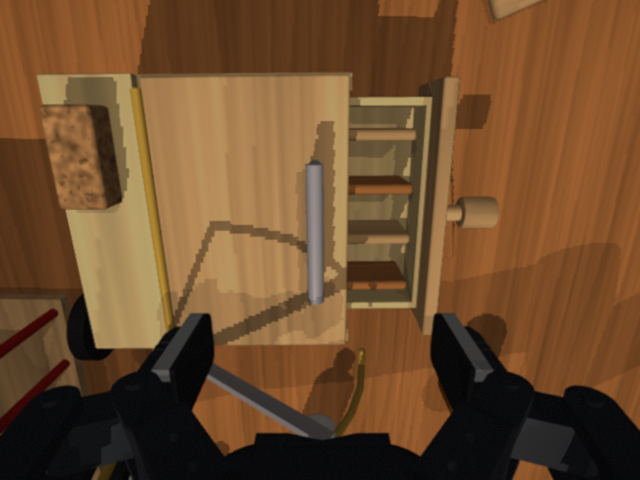

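The tray is out on the right, with the knob's middle at (478,212). The bar runs from (315,164) to (315,302), centred between the fingers. The pointer strip shows from (215,372) to (318,430). I'll fit its slope from depth.

```bash
python3 -c "
from h import *
P,D,I=load('w3')
o=np.array([.675,.150]);y=np.radians(.7);ex=np.array([np.cos(y),np.sin(y)])
def loc(X): d=X[:2]-o; return np.array([d@ex,d@[-ex[1],ex[0]],X[2]])
print('knob',loc(pt(P,D,478,212)).round(4),'bar',pt(P,D,315,200).round(4),pt(P,D,315,270).round(4))
def fit(P,D,I,us,vs):
  L=[]
  for v in vs:
    for u in us:
      if D[v,u]<=0: continue
      X=loc(pt(P,D,u,v)); c=I[v,u].astype(int)
      if .111<X[1]<.124 and X[2]>.152 and c.max()-c.min()<35: L.append(X)
  L=np.array(L)
  if len(L)<5: print(len(L)); return
  m=L.mean(0); vv=np.linalg.svd((L-m)[:,[0,2]])[2][0]
  print(len(L),m.round(4),'slope',np.degrees(np.arctan(-vv[1]/vv[0])).round(1),'via hinge',np.degrees(np.arctan2(m[2]-.14,.04-m[0])).round(1))
fit(P,D,I,range(205,345),range(350,440))
P,D,I=load('top0'); fit(P,D,I,range(190,210),range(170,226))
P,D,I=load('side0'); fit(P,D,I,range(225,296),range(290,325))
"
```

```text
knob [-0.2172 -0.0053  0.1202] bar [0.5943 0.1208 0.1816] [0.594  0.1709 0.1816]
2386 [-0.0467  0.1138  0.2089] slope 36.4 via hinge 38.5
176 [-0.0349  0.116   0.2004] slope 36.5 via hinge 38.9
277 [-0.0282  0.12    0.1954] slope 36.3 via hinge 39.1
```

Emit:
{"api": "arm_command", "payload": {"rows": [[-1,0,0,0.05,0],[-1,0,0,0.09,0],[-1,0,0,0.115,0],[-1,0,0,0.128,0],[-1,0,0,0.13,0],[-1,0,0,0.13,0]]}}

```text
t: 7.8
eef_pos: [0.5918, 0.1497, 0.1594]
eef_rot: [-3.141, 0.0, -1.559]
force: [-0.2, -0.2, 0.9]
opening: 0.0853
finger_force: 0.0
```

Emit:
{"api": "arm_command", "payload": {"rows": [[1,0,0,0,0],[1,0,0,0,0],[1,0,0,0,0],[1,0,0,0,0],[1,0,0,0,0],[1,0,0,0,0],[1,0,0,0,0],[1,0,0,0,0]]}}

```text
t: 8.6
eef_pos: [0.5953, 0.1497, 0.1597]
eef_rot: [-3.133, 0.0, -1.559]
force: [7.8, 0.5, -2.2]
opening: 0.0107
finger_force: 38.9
```

The pointer reads 36.4° consistently in all three views, and the bar is held (10.7 mm opening, 39 N). Before lifting I'll check the tray travel more closely.

```bash
python3 -c "
from h import *
for tag,us,vs in(('w1',range(295,345),range(250,325)),('w2',range(295,345),range(185,262)),('w3',range(440,510),range(190,235)),('top0',range(250,272),range(235,275))):
  P,D,I=load(tag); X=np.array([pt(P,D,u,v) for v in vs for u in us if D[v,u]>0])
  k=X[(X[:,2]>.1175)&(X[:,2]<.13)]  # crown, above stem
  m=np.median(k[:,1]); k=k[abs(k[:,1]-m)<.008]
  b=''
  if tag in('w1','w3','w2'):
    Y=np.array([pt(P,D,u,v) for v in range(160,430,2) for u in range(240,400,2) if D[v,u]>0]); Y=Y[(Y[:,2]>.177)&(Y[:,2]<.19)&(abs(Y[:,1]-.15)<.05)&(Y[:,0]>.57)&(Y[:,0]<.61)]; b=np.percentile(Y[:,0],[2,50,98]).round(4)
  print(tag,len(k),np.percentile(k[:,0],[1,50,99]).round(4),'bar',b)
"
```

```text
w1 771 [0.514  0.5283 0.562 ] bar [0.5882 0.5914 0.5963]
w2 713 [0.4401 0.4557 0.4879] bar [0.5879 0.5917 0.5983]
w3 656 [0.4407 0.4555 0.4694] bar [0.5889 0.5946 0.6004]
top0 105 [0.5159 0.5321 0.5686] bar
```

Knob to bar is 139.6 mm now against 60 mm shut, so the tray is about 79 mm out. Now I'll raise the flap along the bar's arc.

Emit:
{"api": "arm_command", "payload": {"rows": [[1,-0.006,0,-0.005,0],[1,0,-0.008,-0.011,0],[1,0,-0.01,-0.016,0],[1,0,-0.012,-0.021,0],[1,0,-0.014,-0.026,0],[1,0,-0.017,-0.031,0],[1,0,-0.02,-0.0355,0],[1,0,-0.0234,-0.04,0]]}}

```text
t: 9.4
eef_pos: [0.6134, 0.15, 0.1996]
eef_rot: [3.139, -0.0, -1.559]
force: [-7.0, -0.3, -0.6]
opening: 0.0108
finger_force: 38.9
```

Emit:
{"api": "arm_command", "payload": {"rows": [[1,0,-0.0035,-0.0045,0],[1,0,-0.007,-0.0087,0],[1,0,-0.0108,-0.0128,0],[1,0,-0.0146,-0.0168,0],[1,0,-0.0195,-0.0214,0],[1,0,-0.0255,-0.0263,0],[1,0,-0.0255,-0.0263,0],[1,0,-0.0255,-0.0263,0]]}}

```text
t: 10.2
eef_pos: [0.6396, 0.1505, 0.2289]
eef_rot: [-3.14, 0.0, -1.558]
force: [-8.5, -0.5, 6.1]
opening: 0.0105
finger_force: 40.0
```

```bash
python3 -c "
from h import *
save('wrist','w4');save('top','top2');save('side','side2');s=sensors.get_obs();print(s['eef_pos'],s['force'],s['finger_force'])
o=np.array([.675,.150]);y=np.radians(.7);ex=np.array([np.cos(y),np.sin(y)])
for tag in('w4','top2','side2'):
  P,D,I=load(tag); X=np.array([pt(P,D,u,v) for v in range(40,440,2) for u in range(40,500,2) if D[v,u]>0]); c=None
  d=X[:,:2]-o; L=np.c_[d@ex,d@[-ex[1],ex[0]],X[:,2]]
  for nm,y0,y1 in(('flap',-.104,.104),('ptr',.112,.123)):
    q=L[(L[:,1]>y0)&(L[:,1]<y1)&(L[:,0]<.035)&(L[:,0]>-.11)]; th=np.radians(36.5); s=(q[:,2]-.14)*np.cos(th)-(.04-q[:,0])*np.sin(th)
    q=q[abs(s-.004)<.01]
    if len(q)<15: print(tag,nm,len(q));continue
    for _ in range(6):
      p=np.polyfit(q[:,0],q[:,2],1); r=abs(np.polyval(p,q[:,0])-q[:,2]); q=q[r<max(.0025,2*np.median(r))]
    print(tag,nm,len(q),np.degrees(np.arctan(-p[0])).round(2),'offset at hinge',(np.polyval(p,.04)-.14).round(4))
a=load('side2')[2][180:370,180:400]; cv2.imwrite('pics/s2.png',cv2.resize(a,None,fx=3,fy=3,interpolation=cv2.INTER_CUBIC)[:,:,::-1])"
```

```text
[0.63950072 0.15051249 0.22884173] [-8.69388415 -0.41757684  4.98699023] 39.99552011489868
w4 flap 14295 36.18 offset at hinge 0.0086
w4 ptr 0
top2 flap 351 35.97 offset at hinge 0.0075
top2 ptr 0
side2 flap 457 35.9 offset at hinge 0.0088
side2 ptr 52 35.99 offset at hinge 0.0083
```

View pics/s2.png

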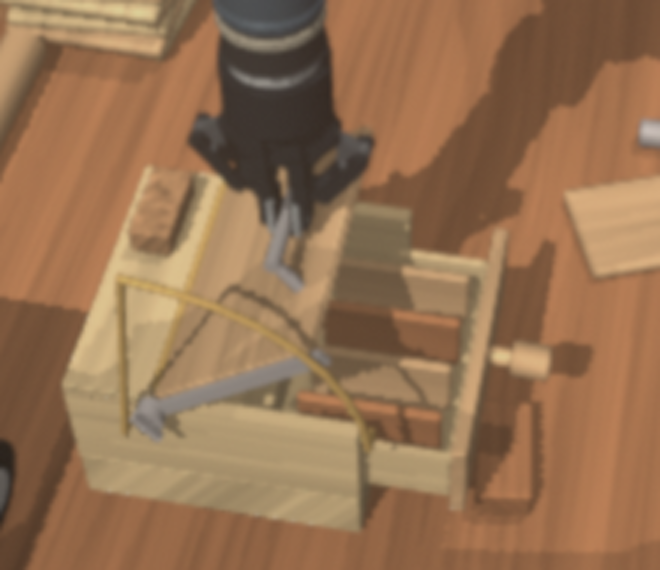

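The flap lies parallel to the pointer, at 36.0° against 36.4°. The tray is out and the sanding block hasn't moved. I'll hold a moment and then hand in.

Emit:
{"api": "arm_command", "payload": {"rows": [[1,0,0,0,0],[1,0,0,0,0],[1,0,0,0,0],[1,0,0,0,0],[1,0,0,0,0]]}}

```text
t: 10.85
eef_pos: [0.6395, 0.1505, 0.2288]
eef_rot: [-3.14, 0.0, -1.558]
force: [-9.0, 0.0, 4.8]
opening: 0.0103
finger_force: 40.0
```

```bash
python3 -c "
from h import *
s=sensors.get_obs();print(s['eef_pos'],abs(s['joint_velocities']).max(),s['finger_force']);print(ticket.job_done())"
```

```text
[0.6394895  0.15049169 0.22881764] 0.0012833151787829595 39.99046325683594
the job is handed in; nothing more can be done
None
```

I handed the job in at about 11 s, with no verdict returned: the tray is out about 79 of its 80 mm, and the gripper holds the flap still at 36.0°, against 36.4° measured for the pointer.

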